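# Close a double-lidded tin, lift off the outer lid alone

## Robot

A 6-joint arm with a two-finger parallel gripper is mounted at the origin on a cart in front of the work surface, level with it; the furniture and walls round the work are solid. World frame = base frame: x ahead of the robot, y to its left, z up, the work surface at z = 0. Lengths are in m, angles in rad, forces in N, time in s.
With the tool pointing down it reaches from about 0.35 to 0.975 m from the base axis. Payload 4.9 kg.
Tool frame: the origin (TCP) lies between the finger pads; the fingertips stand 19 mm ahead of it and the grasp point (between the pads) is the TCP; z points along the fingers, y is the direction in which the jaws open and shut (so a half turn about z gives the same grasp; the last joint's range is limited). The gripper opens to 85 mm and grips with 20 to 120 N. Pads are 22 mm wide; open, the fingers measure 114 mm over their backs; the gripper's body (76 mm by 85 mm) begins 54 mm behind the grasp point. The pads swing forward as they close: fully open they stand 13 mm farther back than shut.
Start: joints at [1.183, 0.053, 1.613, -0, 1.476, -0.119], TCP at [0.166, 0.603, 0.25] pointing down, gripper open.
Joint ranges: [-3.01, 3.01], [-1.01, 2.22], [0.06, 2.58], [-1.02, 4.17], [0.09, 2.62], [-3.14, 3.14]. Speed limits (rad/s): [2.57, 2.57, 3.14, 3.14, 3.14, 3.14].

## Interface

Orientations are given as a unit quaternion [w, x, y, z].
In Python, from plant import state, grab_frame, calibration, job_done gives the robot as it stands. The module is installed in compiled form; this text tells all that it offers.
- The arm moves only by the tool servo_tool, never from a script. Its argument "deltas" is a list that holds one entry, the list of rows, each a list of 5 numbers: the finger opening in mm, from 0 to 85.4, then the shift along the world's x, y, z in mm, then the turn about the world's z in units of 6 degrees (1.0 is 6 degrees). A call has 1 to 5 rows; each row is the pose to reach, as a shift and turn from the pose commanded when the call began; what a row does not reach only later rows make up. A row lasts 1/8 s, in which the tool goes at most 62.5 mm and 10.7 degrees, less where a joint would pass 70% of its speed; a pose out of reach is approached as far as the arm can. A call with a gripper value outside its range is refused whole. The fingers move at their own pace and stop on an object; the grip force is fixed at half the most. Time passes only in rows, so rows that repeat a pose let the fingers close. It gives the time, the measured TCP pose, the force and the opening at its end, in the units of the state.
- state(): the state, without advancing time (a new reading comes with each control period).
- grab_frame(name): name is "scene" or "top"; returns the picture (384x512x3 uint8, red, green, blue); there is no depth.
- calibration(name): a dict with "intrinsics" (3x3 intrinsics, pixels), "k1" (the pictures are not rectified: a ray, as slopes to the right and down, at radius r is drawn at 1 + k1 r^2 times it, then the intrinsics apply), "world_from_camera" (4x4, takes a point from camera to world coordinates). Camera axes: x right, y down, z forward; pixel columns grow to the right and rows downward; lengths in m; the calibration is good to about 2 mm. A picture is of the moment at which its call begins. calibration takes no time and is no camera call.
- job_done(): hands the job in, once; it reports no verdict.
The state is a dict: "time": time; "joint_pos": joint angles; "joint_vel": joint speeds; "joint_efforts": joint torques, N m; "tool_pos": TCP position; "tool_rot": TCP orientation; "contact_force": force on the tool from outside, world axes, zero at the start; "ft_torque": the same for the moment, N m; "gripper_width": opening from 0.0 (shut) to 1.0 (fully open).
Only numpy, scipy, OpenCV 4.12 (cv2) and the standard library are available. Lean on these libraries where they do the work, as an engineer would, in place of code of your own. Each camera call takes 0.05 s, during which the arm holds its last target.

## Task

Take the spanner off the open green tin and lay it flat on the middle of the grey mat. Then carry the two nested lids over together (the orange stem carries both), lower them onto the tin without dropping them so that the inner lid sits fully home in the mouth, let go, and lift the green outer lid alone (its grip is the black collar), so that the inner lid can be checked: it must stay seated in the tin. Finish still holding the outer lid level above the tin, well clear of the stem; leave the tin standing where it is and do not disturb the dish, bearing, nut or hex key.

Things in the scene. Friction and masses are not known exactly. Their poses are not given: they have to be found in the camera images.
- spanner_mid (a point): Combination spanner, steel, 160 mm long, 22 mm wide at the ends, that lies flat across the open mouth of the tin. The point is the middle of its shank (10 mm wide, 6 mm thick), half-way up, 3 mm above its underside. y runs along the spanner, z is up. 74 g.
- mat_top (a point): Grey rubber mat, 130 mm (its x) by 210 mm (its y), 3 mm thick, fixed flat on the bench, empty. The point is the centre of its top.
- tin_mouth (a point): Round green tin, loose, 0.6 to 1 kg, 104 mm outside diameter (steel bands 106), 60 mm high, wall 6.5 mm, open mouth 91 mm wide and 54 mm deep with small steel balls on its floor. The point is the centre of the mouth, level with the rim; z is the tin's axis, up.
- inner_grip (a point): Inner lid's upright orange stem, round, 14 mm in diameter; its top 28 mm stick out above the outer lid's collar. The point is on its axis at the middle of those 28 mm, 14 mm below the stem's top, 53 mm above the lid's underside. When the lid is home this point is 45 mm above the tin's mouth centre. z is the stem's axis, up.
- outer_grip (a point): Black round collar on the outer lid, 36 mm outside diameter, 24 mm high. The point is its centre, half-way up, 12 mm above the lid's green top face; nested it is 26 mm below the inner lid's point, and must rise 55 mm from there before the stem is out of the collar's hole. z is up.
- tin: The same tin; origin at the centre of its underside, z up.
- inner_lid: Aluminium inner lid, 130 g, starts flat on the bench, the outer lid nested over it, resting on its flange and not locked: lifting the stem carries both. From below: plug 84 mm wide, 8 mm deep (bevelled to 76 at the foot), 2 to 3 mm play all round in the tin's mouth; flange 100 mm wide, 4 mm thick, that rests on the rim; stem. Origin: centre of the underside, z up.
- outer_lid: Green outer lid, 80 to 130 g: a shallow cap 108 mm wide and 7 mm high with the collar on top. Through lid and collar runs a 19 mm hole in which the inner lid's 14 mm stem stands, so it lifts straight up off the inner lid. Origin at the centre of its lower edge, 19 mm below the collar's point, z up.
- spanner: The same spanner; origin on its underside, z up.
- dish: Bystander: round steel parts dish, 106 mm wide, 24 mm high; origin under its centre.
- bearing: Bystander: ball bearing, 47 mm wide, 14 mm high, lying flat; origin under its centre.
- nut: Bystander: steel hexagon nut, 22 mm wide, 11 mm high, between tin and lids; origin under its centre.
- hexkey: Bystander: black hexagon key, 114 by 38 mm, 8 mm thick, lying flat; origin under its centre.

How it is judged:
By the outcome, as a careful person would: the job done as asked, in the order asked, and still so for the second after the job is handed in, while the arm keeps its last pose, push and grip.
It also fails if it takes over 67 s, if anything falls off the work surface, if the arm or the gripper's body presses on something with over 40 N, if the wrist force passes 120 N, or if a joint passes its speed limit or range.

## Working session

There is one attempt and no reset: what is moved stays moved. The work goes in short steps, Python scripts to look and compute and a tool call to move; the robot and the scene stay as the last step left them, time stands still between calls to the robot, and variables do not carry over. Pictures are saved under pics/ and viewed, and the job is handed in when it is done.

Besides the shell and the picture viewer there is one more tool, called after ">>>" as name(argument=value, ...), one argument or row to a line, values as JSON. servo_tool: Moves the arm, as the interface text tells. Its arguments: {"type":"object","properties":{"deltas":{"type":"array","items":{"type":"array","items":{"type":"array","items":{"type":"number"}}}}},"required":["deltas"]}

```bash
mkdir -p pics
python3 - <<'E'
from plant import state, grab_frame, calibration
import cv2, numpy as np
s=state(); print(s)
for n in ("scene","top"):
    c=calibration(n); print(n,c)
    im=grab_frame(n); cv2.imwrite(f"pics/{n}0.png",im[:,:,::-1])
E
```

```text
{'time': 0.0, 'joint_pos': array([ 1.18299949e+00,  5.33189175e-02,  1.61432910e+00,  4.72229797e-06,
        1.47601456e+00, -1.18995557e-01]), 'joint_vel': array([-0.00126516, -0.00062359,  0.00166023,  0.00036246, -0.0008865 ,
        0.00173889]), 'joint_efforts': array([-6.26243855e-04, -3.93680012e+01, -3.70179248e+01, -1.15987314e-04,
        7.08090258e-03,  2.49888609e-05]), 'tool_pos': array([0.16575116, 0.60199546, 0.24906555]), 'tool_rot': array([-2.61732728e-04,  1.33996530e-01,  9.90981261e-01, -1.00132135e-03]), 'contact_force': array([0.01371087, 0.26352423, 0.04695432]), 'ft_torque': array([ 0.00891055, -0.00484997, -0.03106088]), 'gripper_width': 0.9989058172556741}
scene {'intrinsics': array([[395.92861165,   0.        , 260.69987937],
       [  0.        , 395.92861165, 192.68211902],
       [  0.        ,   0.        ,   1.        ]]), 'k1': -0.03836279030016893, 'world_from_camera': array([[ 0.46692955, -0.67971302,  0.56565627,  0.10661234],
       [-0.88424816, -0.36543652,  0.29079433, -0.13942721],
       [ 0.00905476, -0.63596098, -0.77166809,  0.73261871],
       [ 0.        ,  0.        ,  0.        ,  1.        ]])}
top {'intrinsics': array([[460.39579348,   0.        , 260.154758  ],
       [  0.        , 460.39579348, 190.76404814],
       [  0.        ,   0.        ,   1.        ]]), 'k1': -0.17948156580888933, 'world_from_camera': array([[ 0.02663782, -0.99730881,  0.06830492,  0.50982115],
       [-0.99964069, -0.02637128,  0.00480107,  0.11126514],
       [-0.00298686, -0.06840827, -0.99765294,  1.37117786],
       [ 0.        ,  0.        ,  0.        ,  1.        ]])}
```

View pics/scene0.png

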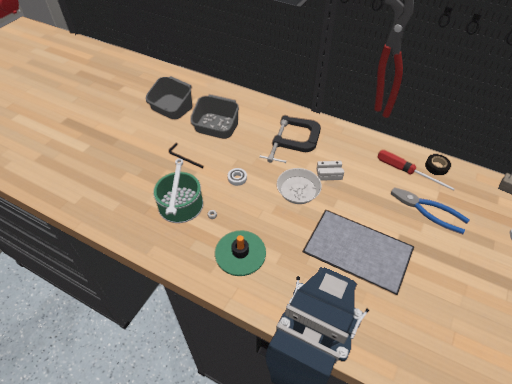

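View pics/top0.png

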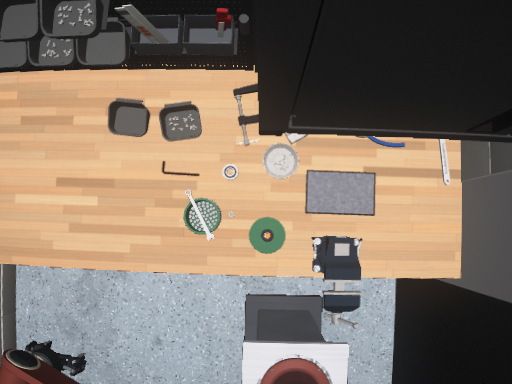

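```bash
cat > h.py <<'E'
import numpy as np, cv2
from plant import calibration
C={n:calibration(n) for n in("scene","top")}
def ray(n,uv):
    c=C[n]; p=cv2.undistortPoints(np.float64(uv).reshape(-1,1,2),c["intrinsics"],np.array([c["k1"],0,0,0.]))[:,0]
    T=c["world_from_camera"]; d=np.c_[p,np.ones(len(p))]@T[:3,:3].T
    return T[:3,3],d
def onz(n,uv,z):
    o,d=ray(n,uv); return o+d*((z-o[2])/d[:,2])[:,None]
def tri(a,b):
    o1,d1=ray("scene",a);o2,d2=ray("top",b);d1=d1[0]/np.linalg.norm(d1);d2=d2[0]/np.linalg.norm(d2)
    A=np.c_[d1,-d2]; t=np.linalg.lstsq(A,o2-o1,rcond=None)[0]
    p,q=o1+t[0]*d1,o2+t[1]*d2; return (p+q)/2,np.linalg.norm(p-q)
def proj(n,P):
    c=C[n];T=np.linalg.inv(c["world_from_camera"]);
    return cv2.projectPoints(np.float64(P).reshape(-1,1,3),cv2.Rodrigues(T[:3,:3])[0],T[:3,3],c["intrinsics"],np.array([c["k1"],0,0,0.]))[0][:,0]
E
python3 - <<'E'
import cv2,numpy as np
s=cv2.imread("pics/scene0.png");t=cv2.imread("pics/top0.png")
cv2.imwrite("pics/s_crop.png",cv2.resize(s[130:290,130:290],None,fx=3.7,fy=3.7,interpolation=cv2.INTER_CUBIC))
cv2.imwrite("pics/t_crop.png",cv2.resize(t[140:300,150:390],None,fx=3.3,fy=3.3,interpolation=cv2.INTER_CUBIC))
from h import *
print(onz("top",[[340,193],[341,170],[340,215],[306,192],[375,193]],.003))
print(tri([335,287],[342,250]),tri([310,385],[342,300]))
for n,im in(("scene",s),("top",t)):
    hsv=cv2.cvtColor(im,cv2.COLOR_BGR2HSV)
    for nm,lo,hi in(("green",(65,100,30),(95,255,255)),("orange",(3,180,150),(15,255,255))):
        m=cv2.inRange(hsv,lo,hi)
        k,l,st,ce=cv2.connectedComponentsWithStats(m)
        for i in range(1,k):
            if st[i,4]>12: print(n,nm,st[i],ce[i])
E
```

```text
[[ 0.60310576 -0.12118613  0.003     ]
 [ 0.67242213 -0.12329134  0.003     ]
 [ 0.53732323 -0.12227527  0.003     ]
 [ 0.60341503 -0.01894121  0.003     ]
 [ 0.60588816 -0.22788315  0.003     ]]
(array([ 0.43944861, -0.11325959,  0.10678276]), np.float64(0.0024293211723532358)) (array([ 0.29155823, -0.13393541,  0.03572588]), np.float64(0.011497733200191889))
scene green [179 173  21  22 249] [188.96787149 182.2248996 ]
scene green [154 174  20  32 306] [163.4379085  187.07189542]
scene green [158 195  44  27 395] [183.47341772 211.68860759]
scene green [176 196  21  11  27] [186.66666667 202.22222222]
scene green [ 216  232   50   44 1382] [240.24891462 254.80680174]
scene orange [237 236   6   5  24] [239.70833333 238.29166667]
```

View pics/s_crop.png

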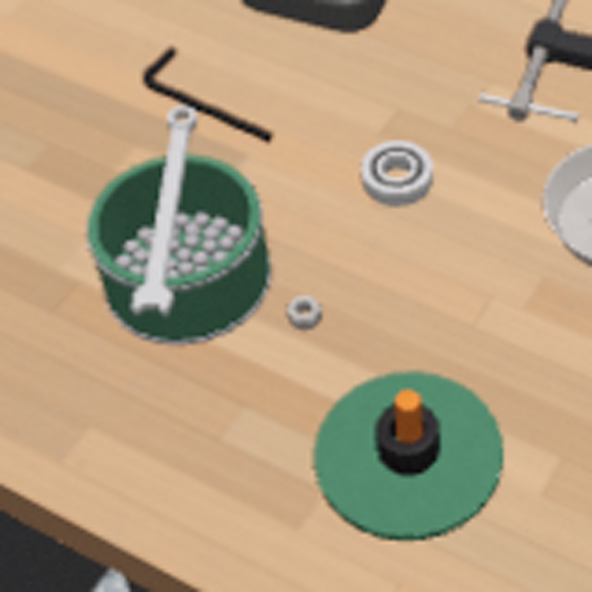

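View pics/t_crop.png

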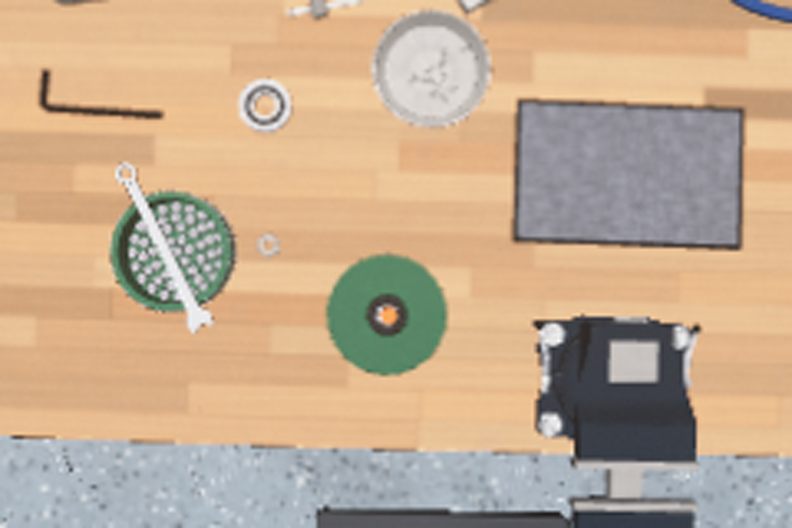

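```bash
cat > m.py <<'E'
from h import *
from scipy.optimize import least_squares
def circ(P,r=None):
    P=P[:,:2]; c0=P.mean(0)
    if r is None:
        f=lambda v:np.hypot(*(P-v[:2]).T)-v[2]; x=least_squares(f,[*c0,.05],loss="soft_l1",f_scale=.001).x
    else:
        f=lambda v:np.hypot(*(P-v[:2]).T)-r; x=least_squares(f,c0,loss="soft_l1",f_scale=.001).x
    return x,np.sqrt(np.mean(f(x)**2))
def mask(im,lo,hi,box,up=4):
    x0,y0,x1,y1=box
    c=cv2.resize(im[y0:y1,x0:x1],None,fx=up,fy=up,interpolation=cv2.INTER_CUBIC)
    m=cv2.inRange(cv2.cvtColor(c,cv2.COLOR_BGR2HSV),lo,hi)
    return m
def cont(m,box,up=4):
    cs,_=cv2.findContours(m,cv2.RETR_EXTERNAL,cv2.CHAIN_APPROX_NONE)
    c=max(cs,key=cv2.contourArea)[:,0].astype(float)
    return (c+.5)/up-.5+np.array(box[:2])
E
python3 - <<'E'
from m import *
s=cv2.imread("pics/scene0.png");t=cv2.imread("pics/top0.png")
G=((55,60,20),(100,255,255))
b=(235,205,300,265); c=cont(mask(t,*G,b),b); print("lid top",circ(onz("top",c,.015)),circ(onz("top",c,.015),.054))
b=(205,220,280,285); c=cont(mask(s,*G,b),b); P=onz("scene",c,.015); print("lid scene",circ(P))
far=((P[:,:2]-P[:,:2].mean(0))@np.array([.566,.29]))>0.0; print(circ(P[far],.054))
b=(175,190,225,240); m=mask(t,*G,b); c=cv2.convexHull(cont(m,b).astype(np.float32))[:,0]
P=onz("top",c,.06); print("tin top",circ(P),circ(P,.052))
b=(140,160,205,225)
m=mask(s,*G,b); cv2.imwrite("pics/tm.png",m)
# brighter rim
m2=mask(s,(55,60,85),(100,255,255),b); cv2.imwrite("pics/tm2.png",m2)
c=cv2.convexHull(cont(m,b).astype(np.float32))[:,0]; P=onz("scene",c,.06); cc=P[:,:2].mean(0)
far=((P[:,:2]-cc)@np.array([.566,.29]))>0.02; print("tin scene far",circ(P[far],.052))
ys,xs=np.nonzero(m2); c=cont(m2,b);P=onz("scene",c,.06); print("tin rim scene",circ(P))
# stem top
print(onz("scene",[[239.7,236.0]],.067))
for p in [(0.5,.1,.067)]: pass
# mat corners
hsv=cv2.cvtColor(t,cv2.COLOR_BGR2HSV)
m=((hsv[:,:,1]<60)).astype(np.uint8)*255; m[:160]=0;m[225:]=0;m[:,:302]=0;m[:,382:]=0
cs,_=cv2.findContours(m,0,1);cn=max(cs,key=cv2.contourArea);r=cv2.minAreaRect(cn);print(r)
B=cv2.boxPoints(r);P=onz("top",B,.003);print(P[:,:2],P.mean(0))
# spanner
for n,im,b in(("top",t,(175,180,225,250)),("scene",s,(155,150,200,220))):
    pass
E
```

```text
lid top (array([0.47298373, 0.09504251, 0.05157841]), np.float64(0.00037278302173107984)) (array([0.4726304 , 0.09506656]), np.float64(0.0024586749351400428))
lid scene (array([0.47012671, 0.09386211, 0.05304304]), np.float64(0.0005859784907210705))
(array([0.46928046, 0.09358627]), np.float64(0.0008525232144464633))
tin top (array([0.52352585, 0.28323131, 0.05014855]), np.float64(0.0010415467817698222)) (array([0.5225449 , 0.28533352]), np.float64(0.00159017315726057))
tin scene far (array([0.49016773, 0.25810436]), np.float64(7.906274670155929e-05))
tin rim scene (array([0.52191274, 0.28344113, 0.04792287]), np.float64(0.0029303420170769734))
[[0.47546689 0.09598902 0.067     ]]
((340.2568359375, 192.56509399414062), (68.50858306884766, 42.04524612426758), 2.12109637260437)
[[ 0.54283427 -0.01795108]
 [ 0.66860091 -0.02011362]
 [ 0.66697001 -0.22822882]
 [ 0.54010694 -0.22471869]] [ 0.60462803 -0.12275305  0.003     ]
```

Run:
```python
import cv2,numpy as np
s=cv2.imread("pics/scene0.png");t=cv2.imread("pics/top0.png")
a=cv2.resize(s[150:225,145:215],None,fx=8,fy=8,interpolation=cv2.INTER_CUBIC)[:600,:400]
a=cv2.resize(s[152:226,145:215],(560,592),interpolation=cv2.INTER_CUBIC)
cv2.imwrite("pics/sp_s.png",a)
cv2.imwrite("pics/sp_t.png",cv2.resize(t[182:248,172:232],(540,594),interpolation=cv2.INTER_CUBIC))
```

```text
(no output)
```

View pics/sp_s.png

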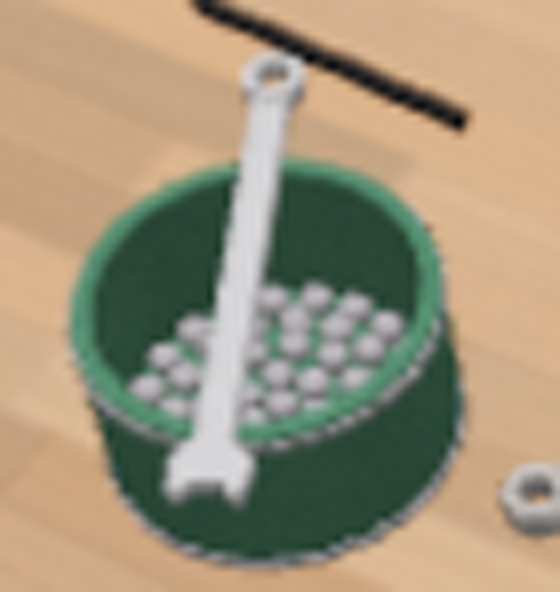

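View pics/sp_t.png

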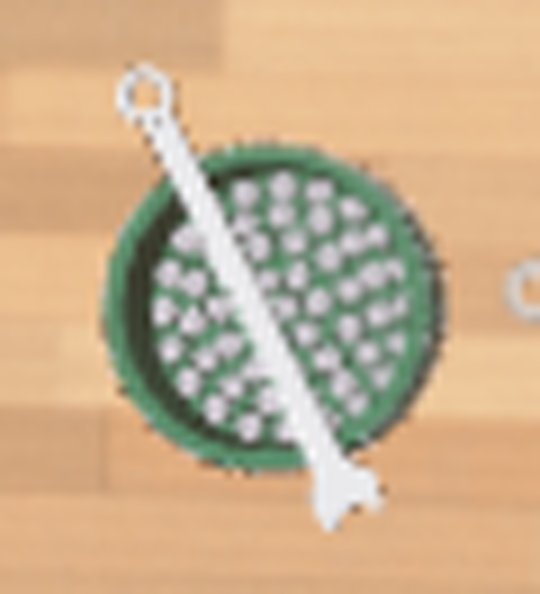

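Run:
```python
from m import *
tp=lambda a:np.array(a,float)/9-.5+[172,182]
sp=lambda a:np.array(a,float)/8-.5+[145,152]
R=sp([[70,305],[100,225],[180,172],[300,158],[400,195],[441,260],[100,380],[160,425],[300,438],[380,400],[432,330]])
print("rim scene",circ(onz("scene",R,.06)),circ(onz("scene",R,.06),.052))
R=tp([[104,310],[135,220],[200,158],[270,144],[350,160],[115,370],[170,440],[270,468],[355,432]])
print("rim top",circ(onz("top",R,.06)),circ(onz("top",R,.06),.052))
S={"ringc":((272,75),(146,93)),"sh1":((267,105),(158,125)),"sh2":((217,445),(328,470)),"tips":((208,490),(352,508)),"ringend":((275,50),(137,66))}
for k,(a,b) in S.items():
    a=sp(a);b=tp(b);print(k,onz("scene",a,.066)[0,:2],onz("top",b,.066)[0,:2],tri(a,b))
# nominal stem top projection
for n in("scene","top"): print(n,proj(n,[[.472,.0945,.067],[.472,.0945,.039]]))
s=cv2.imread("pics/scene0.png");t=cv2.imread("pics/top0.png")
cv2.imwrite("pics/l_s.png",cv2.resize(s[222:282,207:275],(680,600),interpolation=cv2.INTER_CUBIC))
cv2.imwrite("pics/l_t.png",cv2.resize(t[210:260,242:294],(572,550),interpolation=cv2.INTER_CUBIC))
```

```text
rim scene (array([0.52292934, 0.28464536, 0.05178263]), np.float64(0.0013981396147519764)) (array([0.52282532, 0.28467075]), np.float64(0.0013906946658120865))
rim top (array([0.52453337, 0.28489922, 0.05143057]), np.float64(0.0011735646640695992)) (array([0.5245061 , 0.28426075]), np.float64(0.0012876745943066015))
ringc [0.58947363 0.32580851] [0.590655   0.32420737] (array([0.59004182, 0.32499158, 0.06598406]), np.float64(0.001980251523566858))
sh1 [0.57888532 0.32004448] [0.58059615 0.31999111] (array([0.58033739, 0.32068709, 0.0643925 ]), np.float64(0.0011130786432651078))
sh2 [0.47093355 0.25937185] [0.47321905 0.26228285] (array([0.47332748, 0.26254406, 0.06121798]), np.float64(0.0007550372978389877))
tips [0.45771504 0.25267273] [0.461499   0.25432921] (array([0.4609165 , 0.2553773 , 0.06057897]), np.float64(0.0011793811167290357))
ringend [0.59827178 0.33099017] [0.59916237 0.32741295] (array([0.5980196 , 0.32846063, 0.06761244]), np.float64(0.0033306950459365547))
scene [[239.48535073 237.58585665]
 [239.93104392 245.07812653]]
top [[267.10873846 235.84893574]
 [266.99142136 235.56415066]]
```

View pics/l_s.png

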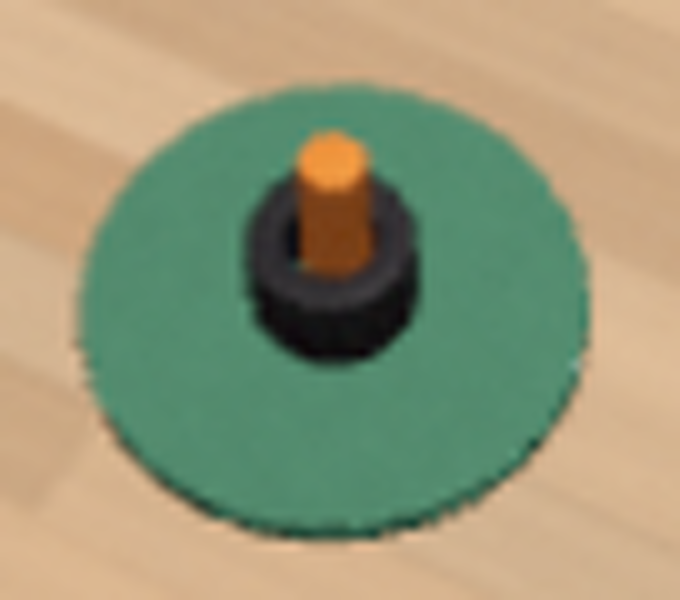

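View pics/l_t.png

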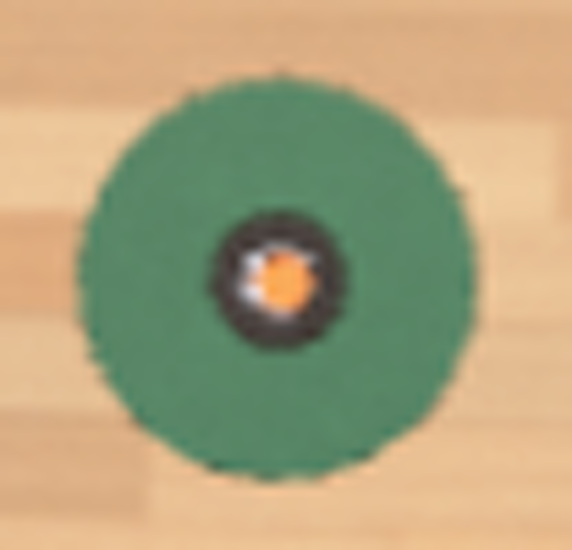

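>>> servo_tool(
  deltas=[
    [[40,60,-52,-10,1.5],[40,120,-104,-20,3.0],[40,180,-156,-30,4.4],[40,240,-208,-40,5.9],[40,300,-258,-50,7.3]],
  ],
)

```text
time: 0.72
tool_pos: [0.4017, 0.3983, 0.2106]
tool_rot: [-0.0, -0.248, 0.969, -0.0]
contact_force: [0.9, 0.5, 0.0]
gripper_width: 0.47
```

>>> servo_tool(
  deltas=[
    [[40,50,-42,-50,0],[40,63,-53,-90,0],[40,63,-53,-90,0]],
  ],
)

```text
time: 1.1
tool_pos: [0.4617, 0.3435, 0.1152]
tool_rot: [-0.005, -0.244, 0.97, -0.001]
contact_force: [-0.1, -0.9, 1.1]
gripper_width: 0.471
```

```bash
cat > st.py <<'E'
from plant import state
import numpy as np
s=state(); q=s["tool_rot"]
from scipy.spatial.transform import Rotation as R
M=R.from_quat([q[1],q[2],q[3],q[0]]).as_matrix(); y=M[:,1]
print(round(s["time"],2),"pos",np.round(s["tool_pos"]*1000,1),"jaw",np.degrees(np.arctan2(y[1],y[0])).round(2),"z",M[:,2].round(3),"F",s["contact_force"].round(2),"T",s["ft_torque"].round(3),"w",round(s["gripper_width"]*85.4,1),"q",s["joint_pos"].round(2))
E
python3 st.py
```

```text
1.1 pos [461.7 343.5 115.2] jaw 118.2 z [-0.009 -0.005 -1.   ] F [-0.12 -0.85  1.09] T [0.034 0.07  0.084] w 40.3 q [ 0.51  0.06  1.84 -0.    1.25 -1.55]
```

>>> servo_tool(
  deltas=[
    [[40,0,0,0,0],[40,0,0,0,0]],
  ],
)

```text
time: 1.35
tool_pos: [0.4642, 0.3485, 0.1236]
tool_rot: [0.002, -0.246, 0.969, 0.001]
contact_force: [0.0, -0.2, 0.5]
gripper_width: 0.466
```

```bash
python3 st.py
```

```text
1.35 pos [464.2 348.5 123.6] jaw 118.48 z [ 0.003  0.002 -1.   ] F [ 0.02 -0.17  0.46] T [ 0.092  0.015 -0.027] w 39.8 q [ 0.52  0.06  1.83  0.    1.25 -1.55]
```

>>> servo_tool(
  deltas=[
    [[40,30,-26,0,0],[40,55,-47,0,0],[40,65,-56,0,0],[40,65,-56,-14,0],[40,65,-56,-24,0]],
  ],
)

```text
time: 1.98
tool_pos: [0.5274, 0.2916, 0.0959]
tool_rot: [-0.001, -0.246, 0.969, 0.0]
contact_force: [0.1, 0.4, -0.9]
gripper_width: 0.468
```

>>> servo_tool(
  deltas=[
    [[40,0,0,0,0],[40,0,0,0,0]],
  ],
)

```text
time: 2.22
tool_pos: [0.5281, 0.2914, 0.0969]
tool_rot: [-0.0, -0.246, 0.969, 0.0]
contact_force: [0.6, -0.1, 0.7]
gripper_width: 0.466
```

```bash
python3 st.py
python3 - <<'E'
from h import *
from plant import grab_frame,state
s=grab_frame("scene")[:,:,::-1];t=grab_frame("top")[:,:,::-1]
a=cv2.resize(s[110:230,120:230],(550,600),interpolation=cv2.INTER_CUBIC);b=cv2.resize(t[150:250,160:250],None,fx=4,fy=4)
cv2.imwrite("pics/g1.png",a);cv2.imwrite("pics/g1t.png",b)
p=state()["tool_pos"]; print(proj("scene",[p,p-[0,0,.019]]))
E
```

```text
2.23 pos [528.1 291.4  96.9] jaw 118.45 z [-0. -0. -1.] F [ 0.59 -0.14  0.66] T [-0.003  0.011  0.027] w 39.8 q [ 0.38  0.14  1.78  0.    1.21 -1.69]
[[172.99385281 173.97675482]
 [174.38669939 179.78704205]]
```

View pics/g1.png

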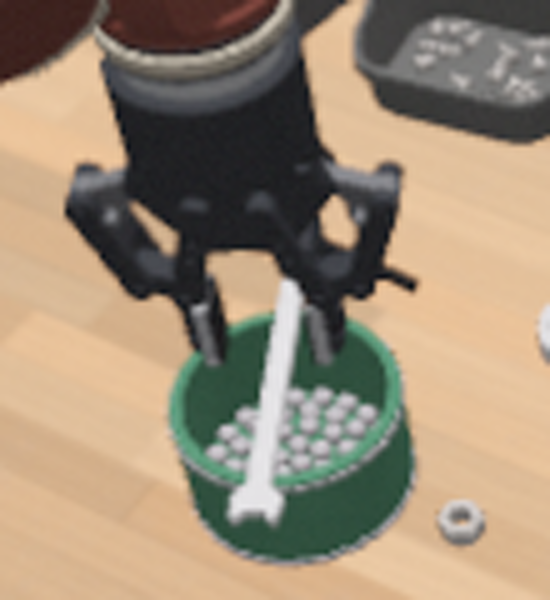

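>>> servo_tool(
  deltas=[
    [[40,1,0,-10,0],[40,1,0,-19,0],[40,1,0,-19,0],[0,1,0,-19,0],[0,1,0,-19,0]],
  ],
)

```text
time: 2.95
tool_pos: [0.53, 0.2911, 0.0787]
tool_rot: [0.0, -0.245, 0.969, 0.0]
contact_force: [-0.1, 0.1, -0.5]
gripper_width: 0.089
```

>>> servo_tool(
  deltas=[
    [[0,0,0,0,0],[0,0,0,0,0],[0,0,0,0,0]],
  ],
)

```text
time: 3.32
tool_pos: [0.53, 0.2911, 0.0786]
tool_rot: [0.0, -0.245, 0.969, 0.0]
contact_force: [0.6, 0.0, 1.7]
gripper_width: 0.09
```

```bash
python3 st.py
```

```text
3.33 pos [530.  291.1  78.6] jaw 118.4 z [ 0.001  0.    -1.   ] F [0.6  0.03 1.68] T [-0.008  0.003  0.008] w 7.7 q [ 0.38  0.17  1.79 -0.    1.18 -1.69]
```

>>> servo_tool(
  deltas=[
    [[0,0,0,8,0],[0,0,0,22,0],[0,0,0,42,0],[0,0,0,62,0],[0,0,0,72,0]],
  ],
)

```text
time: 3.95
tool_pos: [0.5307, 0.2914, 0.1531]
tool_rot: [0.002, -0.245, 0.969, 0.0]
contact_force: [0.3, -0.0, -0.9]
gripper_width: 0.088
```

```bash
python3 st.py
python3 - <<'E'
from h import *
from plant import grab_frame,state
s=grab_frame("scene")[:,:,::-1]
a=cv2.resize(s[90:230,110:230],(510,595),interpolation=cv2.INTER_CUBIC)
cv2.imwrite("pics/g2.png",a)
E
```

```text
3.95 pos [530.7 291.4 153.1] jaw 118.4 z [ 0.003  0.001 -1.   ] F [ 0.28 -0.03 -0.91] T [ 0.007 -0.041  0.03 ] w 7.5 q [ 0.38  0.08  1.75 -0.    1.31 -1.69]
```

View pics/g2.png

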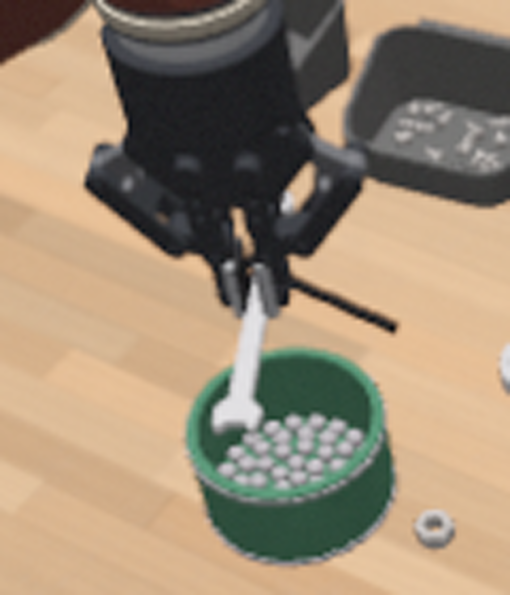

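>>> servo_tool(
  deltas=[
    [[0,5,-25,0,-1.2],[0,12,-60,0,-2.8],[0,19,-98,0,-4.4],[0,26,-136,0,-6.0],[0,33,-174,0,-7.6]],
  ],
)

```text
time: 4.62
tool_pos: [0.5625, 0.1158, 0.1499]
tool_rot: [-0.0, 0.152, 0.988, -0.0]
contact_force: [-0.3, -0.1, -0.4]
gripper_width: 0.086
```

>>> servo_tool(
  deltas=[
    [[0,7,-38,0,-1.6],[0,14,-76,0,-3.2],[0,21,-114,0,-4.8],[0,28,-152,0,-6.4],[0,35,-185,0,-8.0]],
  ],
)

```text
time: 5.25
tool_pos: [0.5975, -0.0694, 0.1498]
tool_rot: [-0.0, 0.541, 0.841, -0.0]
contact_force: [0.7, 1.1, -1.1]
gripper_width: 0.088
```

```bash
python3 st.py
```

```text
5.25 pos [597.5 -69.4 149.8] jaw 24.45 z [-0.001  0.    -1.   ] F [ 0.75  1.08 -1.09] T [-0.002 -0.033  0.019] w 7.6 q [-0.24  0.08  1.76 -0.    1.31 -0.67]
```

>>> servo_tool(
  deltas=[
    [[0,3,-25,0,-1.6],[0,6,-45,0,-3.2],[0,7,-53,-15,-4.2],[0,7,-53,-50,-4.2],[0,7,-53,-85,-4.2]],
  ],
)

```text
time: 5.88
tool_pos: [0.6047, -0.1213, 0.0644]
tool_rot: [0.0, 0.71, 0.704, 0.0]
contact_force: [0.3, -0.3, -1.5]
gripper_width: 0.088
```

>>> servo_tool(
  deltas=[
    [[0,0,0,-18,0],[0,0,0,-18,0],[0,0,0,-18,0]],
  ],
)

```text
time: 6.25
tool_pos: [0.6058, -0.1213, 0.0488]
tool_rot: [0.001, 0.71, 0.705, 0.001]
contact_force: [0.6, 0.5, -0.7]
gripper_width: 0.09
```

```bash
python3 st.py
python3 - <<'E'
from h import *
from plant import grab_frame,state
s=grab_frame("scene")[:,:,::-1]
a=cv2.resize(s[150:310,280:440],(590,590),interpolation=cv2.INTER_CUBIC)
cv2.imwrite("pics/g3.png",a)
E
```

```text
6.25 pos [ 605.8 -121.3   48.8] jaw -0.4 z [ 0.002 -0.001 -1.   ] F [ 0.62  0.54 -0.65] T [-0.012  0.016  0.046] w 7.6 q [-0.32  0.24  1.77  0.    1.13 -0.31]
```

View pics/g3.png

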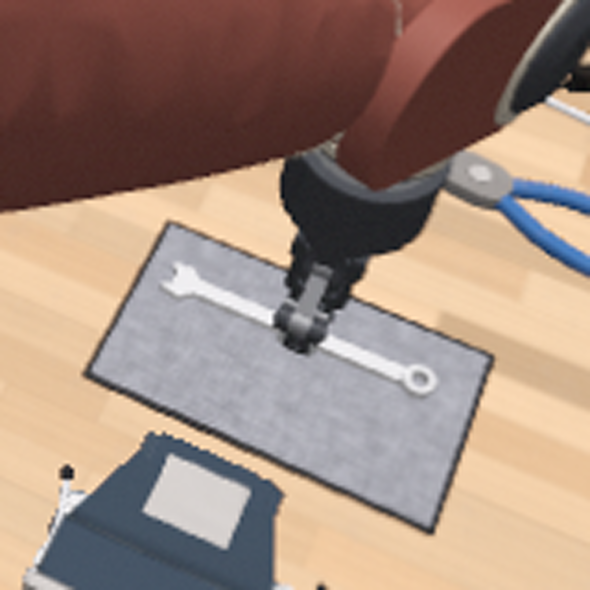

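Run:
```python
from h import *
P=onz("scene",np.array([(168,222),(494,357),(433,532),(85,375)])/3.6875-.5+[280,150],.003);print(P,P.mean(0))
```

```text
[[ 0.66682849 -0.01942898  0.003     ]
 [ 0.6650723  -0.22686202  0.003     ]
 [ 0.53923818 -0.22522562  0.003     ]
 [ 0.54067629 -0.01867073  0.003     ]] [ 0.60295381 -0.12254684  0.003     ]
```

>>> servo_tool(
  deltas=[
    [[0,0,-1,-15,0],[0,0,-1,-21,0],[0,0,-1,-24,0],[0,0,-1,-24,0]],
  ],
)

```text
time: 6.8
tool_pos: [0.6047, -0.122, 0.023]
tool_rot: [-0.0, 0.71, 0.705, -0.0]
contact_force: [-0.5, -0.9, -1.0]
gripper_width: 0.089
```

```bash
python3 st.py
```

```text
6.8 pos [ 604.7 -122.    23. ] jaw -0.4 z [-0.  0. -1.] F [-0.45 -0.91 -1.02] T [-0.03  -0.019  0.013] w 7.6 q [-0.32  0.27  1.78  0.    1.09 -0.31]
```

Position is good; lower in small steps until contact.

>>> servo_tool(
  deltas=[
    [[0,0,0,-1,0],[0,0,0,-2,0],[0,0,0,-2,0]],
  ],
)

```text
time: 7.18
tool_pos: [0.605, -0.1221, 0.0225]
tool_rot: [0.0, 0.71, 0.705, -0.0]
contact_force: [-3.5, 0.9, 7.0]
gripper_width: 0.09
```

```bash
python3 st.py
```

```text
7.17 pos [ 605.  -122.1   22.5] jaw -0.39 z [ 0. -0. -1.] F [-3.47  0.91  6.98] T [0.13  0.623 0.019] w 7.7 q [-0.32  0.27  1.78 -0.    1.09 -0.31]
```

>>> servo_tool(
  deltas=[
    [[14,0,0,0.5,0],[20,0,0,0.5,0],[30,0,0,0.5,0],[36,0,0,2,0],[36,0,0,10,0]],
  ],
)

```text
time: 7.8
tool_pos: [0.6038, -0.1218, 0.0304]
tool_rot: [-0.001, 0.71, 0.705, -0.001]
contact_force: [0.3, 0.0, -0.1]
gripper_width: 0.423
```

>>> servo_tool(
  deltas=[
    [[36,0,0,20,0],[36,0,0,55,0],[36,0,0,100,0],[36,0,0,130,0]],
  ],
)

```text
time: 8.3
tool_pos: [0.6058, -0.1224, 0.1658]
tool_rot: [0.002, 0.71, 0.705, 0.001]
contact_force: [1.1, 0.2, -0.2]
gripper_width: 0.418
```

```bash
python3 st.py
python3 - <<'E'
from h import *
from plant import grab_frame,state
s=grab_frame("scene")[:,:,::-1];cv2.imwrite("pics/s4.png",s);
a=cv2.resize(s[150:310,280:440],(590,590),interpolation=cv2.INTER_CUBIC)
cv2.imwrite("pics/g4.png",a)
E
```

```text
8.3 pos [ 605.8 -122.4  165.8] jaw -0.4 z [ 0.005 -0.002 -1.   ] F [ 1.05  0.2  -0.23] T [ 0.028 -0.043  0.048] w 35.7 q [-0.32  0.1   1.71 -0.    1.33 -0.31]
```

View pics/g4.png

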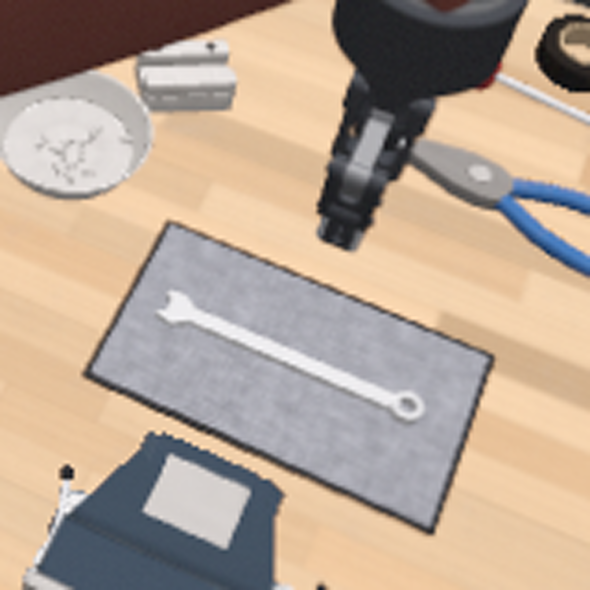

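Run:
```python
from h import *
P=onz("scene",np.array([(162,303),(425,408)])/3.6875-.5+[280,150],.008);print(P,P.mean(0),np.linalg.norm(P[0]-P[1]))
print(tri([239.8,237.5],[267.5,235.3]),onz("scene",[[239.8,237.5]],.067),onz("top",[[267.5,235.3]],.067))
```

```text
[[ 0.60484887 -0.03984346  0.008     ]
 [ 0.60879543 -0.19961417  0.008     ]] [ 0.60682215 -0.11972881  0.008     ] 0.1598194470754644
(array([0.47325734, 0.09389183, 0.06610841]), np.float64(0.0011084595038496328)) [[0.47247247 0.09404842 0.067     ]] [[0.47357796 0.09343535 0.067     ]]
```

>>> servo_tool(
  deltas=[
    [[40,-20,33,0,1.6],[40,-46,75,0,3.3],[40,-72,118,0,5.0],[40,-98,160,0,6.7],[40,-118,192,0,8.4]],
  ],
)

```text
time: 8.98
tool_pos: [0.4858, 0.0714, 0.1623]
tool_rot: [0.001, 0.339, 0.941, 0.0]
contact_force: [1.4, -1.1, 0.3]
gripper_width: 0.47
```

>>> servo_tool(
  deltas=[
    [[40,-10,16,0,1.6],[40,-14,24,0,3.2],[40,-14,24,0,4.8],[40,-14,24,0,6.6],[40,-14,24,0,6.6]],
  ],
)

```text
time: 9.6
tool_pos: [0.4729, 0.094, 0.1622]
tool_rot: [0.001, 0.004, 1.0, 0.0]
contact_force: [-0.1, -0.6, -0.5]
gripper_width: 0.465
```

```bash
python3 st.py
python3 - <<'E'
from m import *
from plant import grab_frame,state
s=grab_frame("scene")[:,:,::-1].copy();cv2.imwrite("pics/s5.png",s);t=grab_frame("top")[:,:,::-1].copy();cv2.imwrite("pics/t5.png",t)
a=cv2.resize(s[150:285,140:280],(616,594),interpolation=cv2.INTER_CUBIC);cv2.imwrite("pics/g5.png",a)
cv2.imwrite("pics/g5t.png",cv2.resize(t[180:250,170:240],(600,600),interpolation=cv2.INTER_CUBIC))
cv2.imwrite("pics/g5s.png",cv2.resize(s[160:230,145:215],(600,600),interpolation=cv2.INTER_CUBIC))
E
```

```text
9.6 pos [472.9  94.  162.2] jaw 89.48 z [ 0.002  0.    -1.   ] F [-0.09 -0.61 -0.46] T [ 0.026 -0.     0.034] w 39.7 q [ 0.04 -0.23  2.03 -0.    1.34 -1.52]
```

View pics/g5.png

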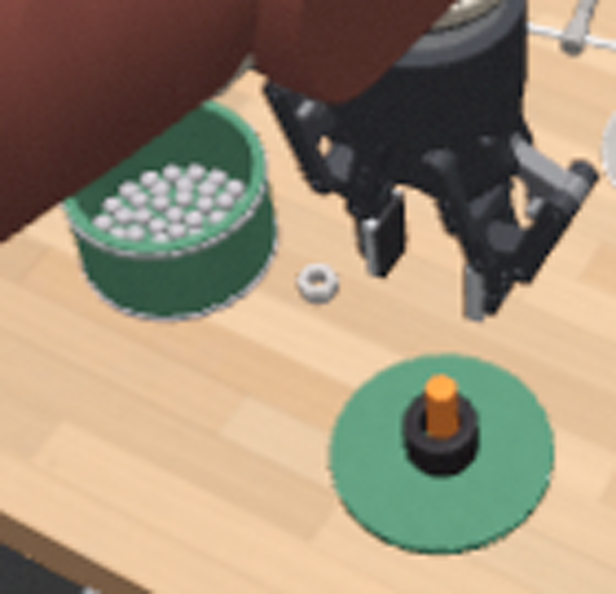

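View pics/g5t.png

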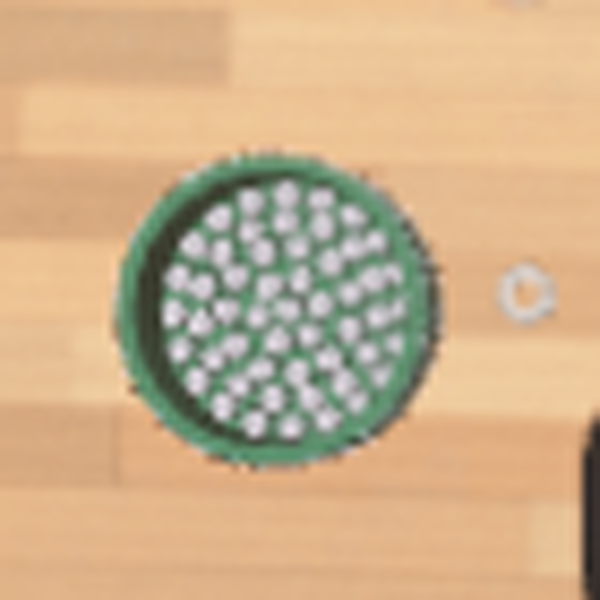

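View pics/g5s.png

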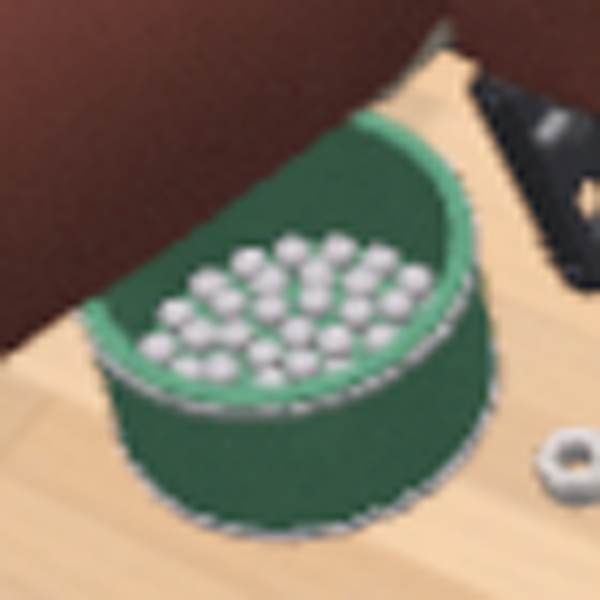

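Run:
```python
from m import *
t=cv2.imread("pics/t5.png");s4=cv2.imread("pics/s4.png");s5=cv2.imread("pics/s5.png")
cv2.imwrite("pics/s4c.png",cv2.resize(s4[155:230,140:215],(600,600),interpolation=cv2.INTER_CUBIC))
G=((55,60,20),(100,255,255))
for b,z,zz in (((178,192,228,240),.06,"top"),):
    for vmin in(20,70,85):
        m=mask(t,(60,70,vmin),(100,255,255),b); c=cv2.convexHull(cont(m,b).astype(np.float32))[:,0]
        P=onz("top",c,.06); 
        k=(P[:,1]>.275)
        print(vmin,circ(P),circ(P[k]),circ(P[k],.052))
```

```text
20 (array([0.52335349, 0.28415738, 0.05038082]), np.float64(0.00037283676141721853)) (array([0.5234646 , 0.2846893 , 0.05003662]), np.float64(0.00036929540340622813)) (array([0.52344334, 0.28225184]), np.float64(0.0008828834801354742))
70 (array([0.52335349, 0.28415738, 0.05038082]), np.float64(0.00037283676141721853)) (array([0.5234646 , 0.2846893 , 0.05003662]), np.float64(0.00036929540340622813)) (array([0.52344334, 0.28225184]), np.float64(0.0008828834801354742))
85 (array([0.52335349, 0.28415738, 0.05038082]), np.float64(0.00037283676141721853)) (array([0.5234646 , 0.2846893 , 0.05003662]), np.float64(0.00036929540340622813)) (array([0.52344334, 0.28225184]), np.float64(0.0008828834801354742))
```

View pics/s4c.png

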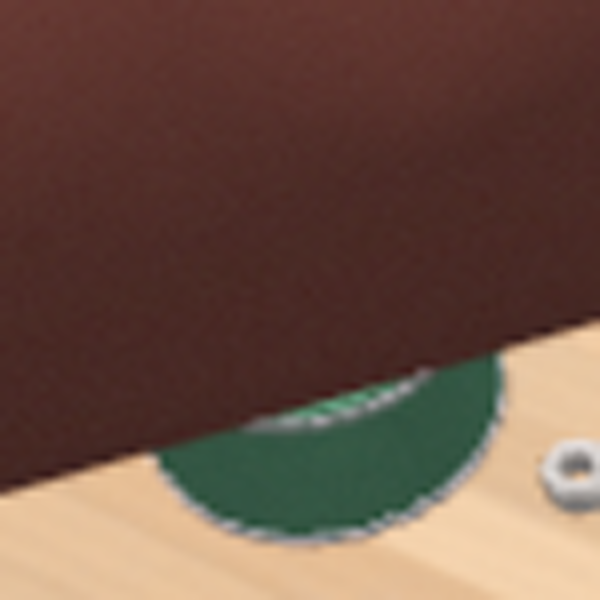

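>>> servo_tool(
  deltas=[
    [[40,0,0,-25,0],[40,0,0,-60,0],[40,0,0,-85,0],[40,0,0,-98,0],[40,0,0,-100,0]],
  ],
)

```text
time: 10.32
tool_pos: [0.4724, 0.0939, 0.0607]
tool_rot: [-0.001, 0.004, 1.0, -0.0]
contact_force: [0.5, -0.5, 0.5]
gripper_width: 0.472
```

>>> servo_tool(
  deltas=[
    [[30,0,0,0,0],[18,0,0,0,0],[0,0,0,0,0],[0,0,0,0,0],[0,0,0,0,0]],
  ],
)

```text
time: 10.95
tool_pos: [0.4736, 0.0943, 0.0625]
tool_rot: [0.001, 0.004, 1.0, 0.0]
contact_force: [-0.7, 2.5, 6.4]
gripper_width: 0.141
```

```bash
python3 st.py
```

```text
10.95 pos [473.6  94.3  62.5] jaw 89.59 z [ 0.002  0.001 -1.   ] F [-0.73  2.52  6.41] T [ 0.261  0.163 -0.034] w 12.0 q [ 0.04 -0.09  2.09  0.    1.14 -1.52]
```

>>> servo_tool(
  deltas=[
    [[0,0,0,2,0],[0,0,0,6,0],[0,0,0,14,0],[0,0,0,22,0],[0,0,0,28,0]],
  ],
)

```text
time: 11.58
tool_pos: [0.473, 0.094, 0.09]
tool_rot: [0.0, 0.003, 1.0, -0.0]
contact_force: [-0.6, -0.7, -2.5]
gripper_width: 0.136
```

```bash
python3 st.py
python3 - <<'E'
from m import *
from plant import grab_frame,state
s=grab_frame("scene")[:,:,::-1].copy();cv2.imwrite("pics/s6.png",s)
a=cv2.resize(s[190:290,190:290],(600,600),interpolation=cv2.INTER_CUBIC);cv2.imwrite("pics/g6.png",a)
E
```

```text
11.57 pos [473.  94.  90.] jaw 89.6 z [ 0.001 -0.    -1.   ] F [-0.63 -0.72 -2.49] T [-0.012  0.007  0.002] w 11.6 q [ 0.04 -0.14  2.08 -0.    1.2  -1.52]
```

View pics/g6.png

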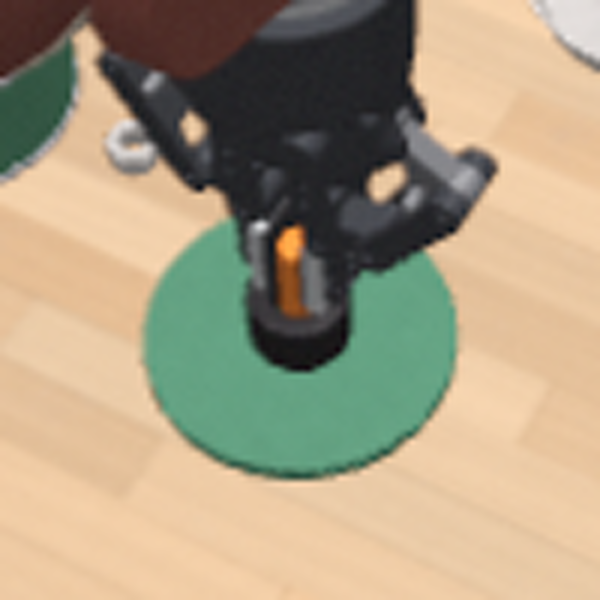

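>>> servo_tool(
  deltas=[
    [[0,0,0,15,0],[0,0,0,38,0],[0,0,0,58,0],[0,5,15,66,0],[0,12,45,66,0]],
  ],
)

```text
time: 12.25
tool_pos: [0.4856, 0.1397, 0.1565]
tool_rot: [0.001, 0.004, 1.0, 0.0]
contact_force: [0.8, 0.3, -2.5]
gripper_width: 0.139
```

>>> servo_tool(
  deltas=[
    [[0,9,35,0,0],[0,18,70,0,0],[0,27,105,0,0],[0,34,132,0,0],[0,38,145,0,0]],
  ],
)

```text
time: 12.88
tool_pos: [0.5225, 0.2859, 0.1547]
tool_rot: [-0.0, 0.003, 1.0, -0.0]
contact_force: [0.8, 0.1, -1.4]
gripper_width: 0.141
```

>>> servo_tool(
  deltas=[
    [[0,0,0,0,0],[0,0,0,0,0],[0,0,0,0,0]],
  ],
)

```text
time: 13.25
tool_pos: [0.5226, 0.2831, 0.1551]
tool_rot: [-0.0, 0.004, 1.0, -0.0]
contact_force: [-0.2, 0.8, -1.9]
gripper_width: 0.138
```

```bash
python3 st.py
python3 - <<'E'
from m import *
from plant import grab_frame,state
s=grab_frame("scene")[:,:,::-1].copy();cv2.imwrite("pics/s7.png",s);t=grab_frame("top")[:,:,::-1].copy();cv2.imwrite("pics/t7.png",t)
a=cv2.resize(s[130:230,130:230],(600,600),interpolation=cv2.INTER_CUBIC);cv2.imwrite("pics/g7.png",a)
E
```

```text
13.25 pos [522.6 283.1 155.1] jaw 89.54 z [-0. -0. -1.] F [-0.24  0.78 -1.92] T [-0.039 -0.044  0.026] w 11.8 q [ 0.37  0.06  1.77 -0.    1.31 -1.19]
```

View pics/g7.png

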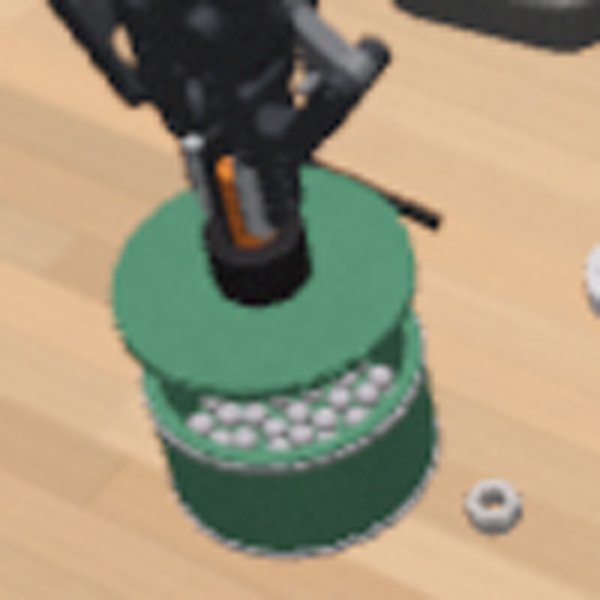

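Run:
```python
from m import *
s=cv2.imread("pics/s7.png")
b=(143,150,206,200)
m=mask(s,(60,70,105),(100,255,255),b); cv2.imwrite("pics/lm.png",m)
c=cont(m,b);
from h import proj
k=(c[:,1]<187)&(c[:,1]>160)
for z in(.104,.108,.112):
    P=onz("scene",cv2.convexHull(c[k].astype(np.float32))[:,0],z); print(z,circ(P),circ(P,.0535))
q=np.array([(225,165),(262,243)])/6-.5+[130,130]
print(onz("scene",q,.16),onz("scene",q,.13))
print(proj("scene",[[.5226,.2831,.16],[.5226,.2831,.132],[.5226,.2831,.12]]),q)
```

```text
0.104 (array([0.52108768, 0.28213852, 0.05381161]), np.float64(0.0029465757943492564)) (array([0.52133999, 0.28246349]), np.float64(0.0030501287005014095))
0.108 (array([0.51844812, 0.27945457, 0.05346981]), np.float64(0.0029273108749221836)) (array([0.51842259, 0.27942319]), np.float64(0.0029180219950467115))
0.112 (array([0.51580856, 0.27677062, 0.05312803]), np.float64(0.002908043869502742)) (array([0.51547526, 0.27638806]), np.float64(0.0028030667714052174))
[[0.51930534 0.28709824 0.16      ]
 [0.49596379 0.25491247 0.16      ]] [[0.54092669 0.30944428 0.13      ]
 [0.51636226 0.27557227 0.13      ]]
[[169.57665744 156.64301547]
 [171.82901944 166.14448438]
 [172.75999387 170.06695608]] [[167.         157.        ]
 [173.16666667 170.        ]]
```

View pics/lm.png

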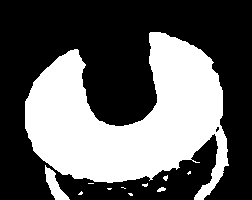

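>>> servo_tool(
  deltas=[
    [[0,0.6,1.4,-8,0],[0,0.6,1.4,-18,0],[0,0.6,1.4,-26,0],[0,0.6,1.4,-28,0],[0,0.6,1.4,-28,0]],
  ],
)

```text
time: 13.98
tool_pos: [0.5232, 0.2854, 0.1269]
tool_rot: [-0.0, 0.003, 1.0, -0.0]
contact_force: [1.0, 0.9, -2.3]
gripper_width: 0.139
```

```bash
python3 st.py
python3 - <<'E'
from m import *
from plant import grab_frame,state
s=grab_frame("scene")[:,:,::-1].copy();cv2.imwrite("pics/s8.png",s)
a=cv2.resize(s[140:230,140:230],(600,600),interpolation=cv2.INTER_CUBIC);cv2.imwrite("pics/g8.png",a)
E
```

```text
13.97 pos [523.2 285.4 126.9] jaw 89.6 z [-0. -0. -1.] F [ 0.97  0.92 -2.29] T [-0.011 -0.056  0.014] w 11.8 q [ 0.37  0.09  1.79  0.    1.26 -1.19]
```

View pics/g8.png

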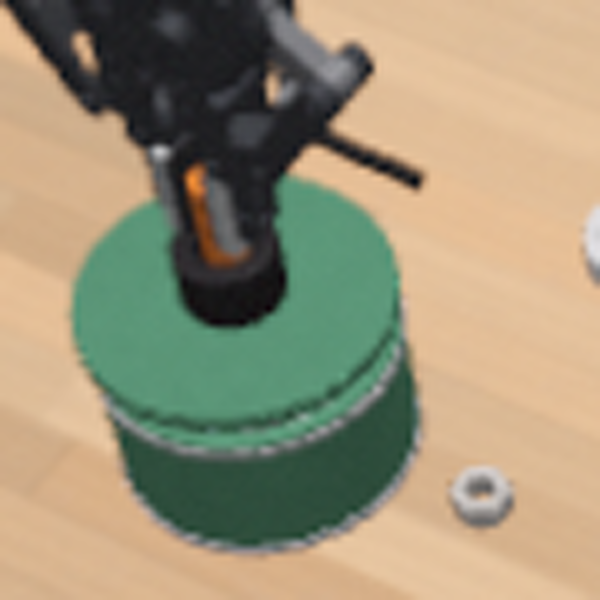

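>>> servo_tool(
  deltas=[
    [[0,0,-0.5,-2,0],[0,0,-0.5,-4,0],[0,0,-0.5,-6,0],[0,0,-0.5,-6,0]],
  ],
)

```text
time: 14.52
tool_pos: [0.5231, 0.2848, 0.1209]
tool_rot: [-0.0, 0.004, 1.0, -0.0]
contact_force: [-0.2, 0.8, -1.8]
gripper_width: 0.137
```

```bash
python3 st.py
```

```text
14.53 pos [523.1 284.8 120.9] jaw 89.6 z [-0. -0. -1.] F [-0.24  0.76 -1.83] T [-0.063 -0.043 -0.003] w 11.7 q [ 0.37  0.1   1.79 -0.    1.25 -1.19]
```

>>> servo_tool(
  deltas=[
    [[0,0,0,-1,0],[0,0,0,-2,0],[0,0,0,-3,0],[0,0,0,-3,0]],
  ],
)

```text
time: 15.02
tool_pos: [0.5232, 0.2849, 0.1181]
tool_rot: [-0.0, 0.003, 1.0, -0.0]
contact_force: [0.5, -0.4, -1.3]
gripper_width: 0.133
```

```bash
python3 st.py
```

```text
15.03 pos [523.2 284.9 118.1] jaw 89.6 z [-0. -0. -1.] F [ 0.53 -0.37 -1.31] T [0.019 0.01  0.009] w 11.4 q [ 0.37  0.1   1.79  0.    1.25 -1.19]
```

No contact at 118 mm; home is expected near 114. Continuing in small steps.

>>> servo_tool(
  deltas=[
    [[0,0,0,-1,0],[0,0,0,-2,0],[0,0,0,-2,0]],
  ],
)

```text
time: 15.4
tool_pos: [0.5232, 0.2849, 0.1161]
tool_rot: [-0.0, 0.003, 1.0, -0.0]
contact_force: [0.4, -0.7, -2.6]
gripper_width: 0.137
```

>>> servo_tool(
  deltas=[
    [[0,0,0,-0.7,0],[0,0,0,-1.4,0],[0,0,0,-1.4,0]],
  ],
)

```text
time: 15.78
tool_pos: [0.5232, 0.2849, 0.1147]
tool_rot: [-0.0, 0.004, 1.0, -0.0]
contact_force: [-0.1, -0.4, -2.6]
gripper_width: 0.141
```

```bash
python3 st.py
```

```text
15.78 pos [523.2 284.9 114.7] jaw 89.6 z [-0. -0. -1.] F [-0.08 -0.41 -2.61] T [ 0.002  0.018 -0.04 ] w 12.0 q [ 0.37  0.1   1.79  0.    1.24 -1.19]
```

>>> servo_tool(
  deltas=[
    [[0,0,0,-0.7,0],[0,0,0,-1.4,0],[0,0,0,-1.4,0]],
  ],
)

```text
time: 16.15
tool_pos: [0.5234, 0.285, 0.1145]
tool_rot: [-0.0, 0.003, 1.0, 0.0]
contact_force: [-4.5, -0.9, 4.7]
gripper_width: 0.138
```

```bash
python3 st.py
```

```text
16.15 pos [523.4 285.  114.5] jaw 89.6 z [-0.  0. -1.] F [-4.46 -0.92  4.73] T [-0.222  0.673 -0.031] w 11.8 q [ 0.37  0.11  1.79  0.    1.24 -1.19]
```

>>> servo_tool(
  deltas=[
    [[18,0,0,0.4,0],[26,0,0,0.4,0],[36,0,0,0.8,0],[46,0,0,0.8,0],[52,0,0,0.8,0]],
  ],
)

```text
time: 16.77
tool_pos: [0.5233, 0.2848, 0.1141]
tool_rot: [0.0, 0.004, 1.0, -0.0]
contact_force: [0.3, 0.1, 0.5]
gripper_width: 0.609
```

```bash
python3 st.py
python3 - <<'E'
from m import *
from plant import grab_frame,state
s=grab_frame("scene")[:,:,::-1].copy();cv2.imwrite("pics/s9.png",s)
a=cv2.resize(s[140:230,140:230],(600,600),interpolation=cv2.INTER_CUBIC);cv2.imwrite("pics/g9.png",a)
E
```

```text
16.77 pos [523.3 284.8 114.1] jaw 89.6 z [ 0. -0. -1.] F [0.35 0.08 0.48] T [-0.069  0.01  -0.046] w 52.0 q [ 0.37  0.11  1.79 -0.    1.24 -1.19]
```

View pics/g9.png

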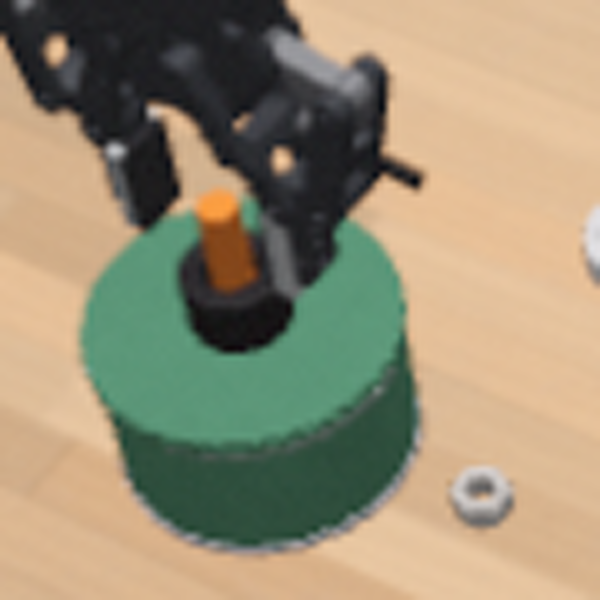

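Run:
```python
from h import *
q=np.array([[218,203]])/6.6667-.5+[140,140]
print(q,proj("scene",[[.5233,.2849,.119]]),onz("scene",q,.119))
```

```text
[[172.1998365  169.94984775]] [[172.33589787 169.87720273]] [[0.52299407 0.28502948 0.119     ]]
```

>>> servo_tool(
  deltas=[
    [[56,0,0,-7,0],[56,0,0,-16,0],[56,0,0,-22,0],[56,0,0,-26,0],[56,0,0,-26,0]],
  ],
)

```text
time: 17.45
tool_pos: [0.523, 0.2848, 0.0876]
tool_rot: [-0.0, 0.003, 1.0, -0.0]
contact_force: [-0.4, -0.2, 0.9]
gripper_width: 0.659
```

```bash
python3 st.py
```

```text
17.45 pos [523.  284.8  87.6] jaw 89.6 z [-0.001 -0.    -1.   ] F [-0.37 -0.18  0.94] T [-0.005 -0.022 -0.032] w 56.3 q [ 0.37  0.14  1.81 -0.    1.2  -1.19]
```

Stem top is exactly where a fully seated lid puts it. Closing on the collar.

>>> servo_tool(
  deltas=[
    [[46,0,0,0,0],[40,0,0,0,0],[36,0,0,0,0],[20,0,0,0,0],[20,0,0,0,0]],
  ],
)

```text
time: 18.08
tool_pos: [0.5237, 0.285, 0.0891]
tool_rot: [0.001, 0.003, 1.0, 0.0]
contact_force: [-0.5, -0.4, 6.1]
gripper_width: 0.404
```

>>> servo_tool(
  deltas=[
    [[20,0,0,0,0],[20,0,0,0,0]],
  ],
)

```text
time: 18.32
tool_pos: [0.5237, 0.285, 0.089]
tool_rot: [0.0, 0.003, 1.0, 0.0]
contact_force: [-0.5, -0.1, 6.0]
gripper_width: 0.407
```

```bash
python3 st.py
```

```text
18.32 pos [523.7 285.   89. ] jaw 89.6 z [ 0.001  0.    -1.   ] F [-0.51 -0.09  5.96] T [-0.151  0.266  0.021] w 34.7 q [ 0.37  0.14  1.81 -0.    1.2  -1.19]
```

>>> servo_tool(
  deltas=[
    [[20,0,0,2,0],[20,0,0,5,0],[20,0,0,9,0],[20,0,0,13,0],[20,0,0,15,0]],
  ],
)

```text
time: 18.95
tool_pos: [0.5235, 0.2849, 0.1036]
tool_rot: [0.0, 0.003, 1.0, 0.0]
contact_force: [0.0, -0.8, -1.1]
gripper_width: 0.405
```

```bash
python3 st.py
python3 - <<'E'
from m import *
from plant import grab_frame,state
s=grab_frame("scene")[:,:,::-1].copy();cv2.imwrite("pics/s10.png",s)
a=cv2.resize(s[140:230,140:230],(600,600),interpolation=cv2.INTER_CUBIC);cv2.imwrite("pics/g10.png",a)
E
```

```text
18.95 pos [523.5 284.9 103.6] jaw 89.6 z [ 0.001  0.    -1.   ] F [ 0.03 -0.8  -1.11] T [-0.033  0.025  0.037] w 34.6 q [ 0.37  0.12  1.8   0.    1.22 -1.19]
```

View pics/g10.png

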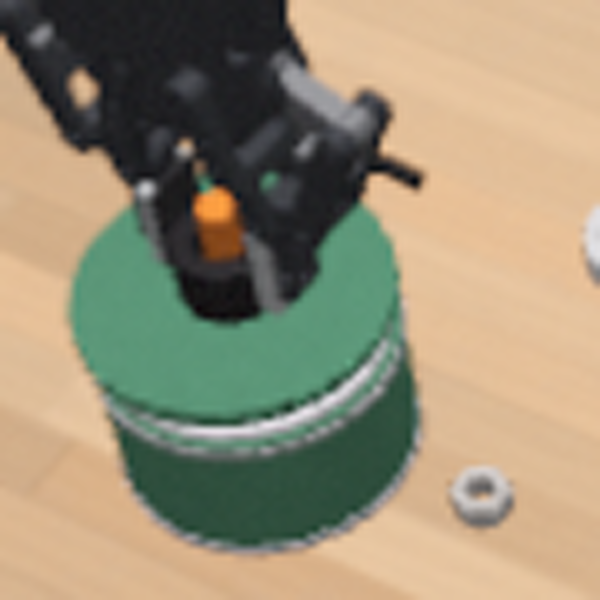

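>>> servo_tool(
  deltas=[
    [[20,0,0,5,0],[20,0,0,11,0],[20,0,0,17,0],[20,0,0,23,0],[20,0,0,28,0]],
  ],
)

```text
time: 19.62
tool_pos: [0.5234, 0.2849, 0.1318]
tool_rot: [0.0, 0.004, 1.0, 0.0]
contact_force: [0.5, -0.6, -1.9]
gripper_width: 0.406
```

```bash
python3 st.py
```

```text
19.62 pos [523.4 284.9 131.8] jaw 89.6 z [ 0.  0. -1.] F [ 0.5  -0.64 -1.91] T [-0.039  0.031 -0.068] w 34.7 q [ 0.37  0.09  1.78  0.    1.27 -1.19]
```

>>> servo_tool(
  deltas=[
    [[20,0,0,6,0],[20,0,0,14,0],[20,0,0,22,0],[20,0,0,30,0],[20,0,0,36,0]],
  ],
)

```text
time: 20.25
tool_pos: [0.5235, 0.2849, 0.168]
tool_rot: [0.0, 0.004, 1.0, 0.0]
contact_force: [-0.8, 0.2, -1.6]
gripper_width: 0.404
```

>>> servo_tool(
  deltas=[
    [[20,0,0,8,0],[20,0,0,18,0],[20,0,0,26,0],[20,0,0,30,0],[20,0,0,30,0]],
  ],
)

```text
time: 20.88
tool_pos: [0.5234, 0.2849, 0.1976]
tool_rot: [0.0, 0.004, 1.0, 0.0]
contact_force: [0.8, 0.1, -0.2]
gripper_width: 0.407
```

```bash
python3 st.py
python3 - <<'E'
from m import *
from plant import grab_frame,state
s=grab_frame("scene")[:,:,::-1].copy();cv2.imwrite("pics/s11.png",s);cv2.imwrite("pics/t11.png",grab_frame("top")[:,:,::-1])
a=cv2.resize(s[100:230,120:250],(600,600),interpolation=cv2.INTER_CUBIC);cv2.imwrite("pics/g11.png",a)
E
```

```text
20.88 pos [523.4 284.9 197.6] jaw 89.6 z [ 0.001  0.    -1.   ] F [ 0.83  0.09 -0.21] T [ 0.015 -0.035 -0.036] w 34.8 q [ 0.37  0.02  1.73 -0.    1.39 -1.19]
```

View pics/g11.png

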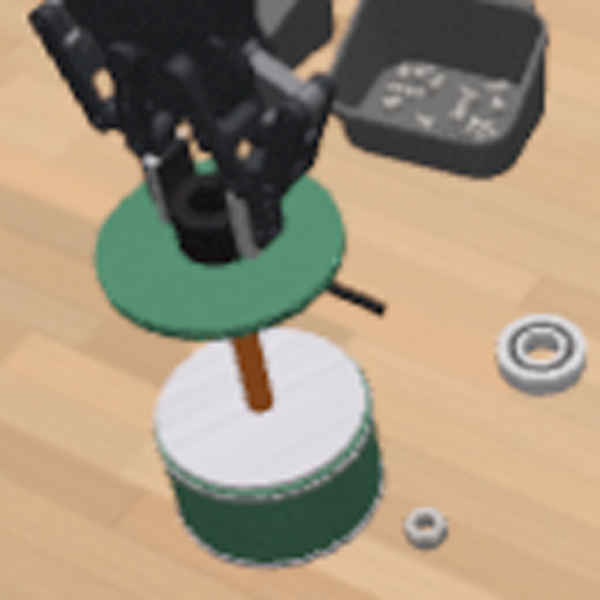

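View pics/s11.png

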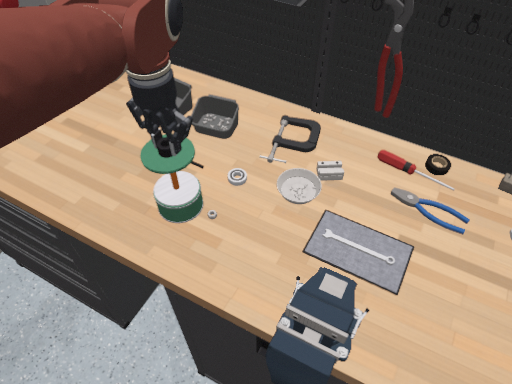

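Run:
```python
from m import *
s=cv2.imread("pics/s11.png")
q=lambda a:np.array(a,float)/(600/130)-.5+[120,100]
R=q([(155,420),(185,365),(240,333),(300,332),(352,362),(368,405),(345,455),(290,482),(230,485),(180,462)])
for z in(.060,.064,.068): print(z,circ(onz("scene",R,z)))
# bystander/tin bottom change vs frame 0
a=cv2.imread("pics/scene0.png"); d=cv2.absdiff(a,s).max(2)>60
for nm,(x0,y0,x1,y1) in dict(tinlow=(155,200,205,222),nut=(205,207,220,222),bearing=(225,165,250,188),dish=(275,165,325,205)).items(): print(nm,d[y0:y1,x0:x1].sum())
L=q([(97,250),(118,205),(160,172),(345,240),(330,280),(290,315),(230,333),(170,328),(120,300)])
for z in(.17,.173,.176): print(z,circ(onz("scene",L,z)))
```

```text
0.06 (array([0.52455896, 0.28581018, 0.04997377]), np.float64(0.0010492289107550995))
0.064 (array([0.52207255, 0.28328189, 0.04967741]), np.float64(0.0010428068472572544))
0.068 (array([0.51958615, 0.28075359, 0.04938104]), np.float64(0.0010363871347066438))
tinlow 149
nut 0
bearing 0
dish 0
0.17 (array([0.52592256, 0.28728317, 0.05488366]), np.float64(0.0011663980163697536))
0.173 (array([0.52368536, 0.28500759, 0.05459071]), np.float64(0.001160107096528624))
0.176 (array([0.52144818, 0.28273202, 0.05429775]), np.float64(0.0011538169595001148))
```

>>> servo_tool(
  deltas=[
    [[20,0,0,0,0],[20,0,0,0,0],[20,0,0,0,0]],
  ],
)

```text
time: 21.35
tool_pos: [0.5232, 0.2849, 0.197]
tool_rot: [-0.0, 0.004, 1.0, -0.0]
contact_force: [0.7, -0.6, -1.3]
gripper_width: 0.402
```

```bash
python3 st.py
```

```text
21.35 pos [523.2 284.9 197. ] jaw 89.6 z [-0. -0. -1.] F [ 0.7  -0.63 -1.3 ] T [0.057 0.012 0.057] w 34.3 q [ 0.37  0.02  1.73  0.    1.39 -1.19]
```

Run:
```python
import cv2
a=cv2.imread("pics/scene0.png");s=cv2.imread("pics/s11.png");d=cv2.absdiff(a,s).max(2)
print((d[215:223,155:205]>40).sum(), d[215:223,155:205].max(), (d[200:215,190:206]>60).sum())
g=cv2.hconcat([a[190:225,150:210],s[190:225,150:210]]);cv2.imwrite("pics/cmp.png",cv2.resize(g,None,fx=6,fy=6))
```

```text
0 31 0
```

View pics/cmp.png

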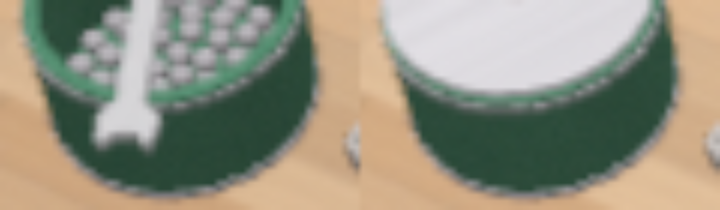

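The tin has not moved and the inner lid sits evenly on the rim, so I'm handing in.

```bash
python3 -c "
from plant import job_done; print(job_done())"
```

```text
the job is handed in; nothing more can be done
None
```

The job is done and handed in at about 21.4 s of the 67 s allowed.

- **Spanner:** it lies flat on the mat. By camera it is about 4 mm from the mat's centre and within about 1 to 2° of the mat's long side.
- **Lids:** I carried both by the stem and lowered them in small steps until they touched the rim. That was at tool height 114.5 mm, against 114.3 mm worked out for fully home. After release the stem top was where a seated lid puts it, to about 0.3 mm.
- **Outer lid:** I lifted it alone by the collar. The force rose by only about 1 to 2 N while the stem stayed down. It is held level above the tin, with its lower edge about 50 mm above the stem's top.
- **Last picture:** the inner lid sits evenly on the rim. The base of the tin shows no change from the first picture, and neither do the nut, bearing and dish.

**Less certain:**
- I did not measure the hex key separately; it is partly hidden behind the held lid in the last picture, and nothing came near it.
- The two cameras disagreed by 1 to 2 mm on positions, which is within the stated calibration.
- One circle fit of the flange put its centre about 2 mm from the stem. I put that down to picking edge points by hand.

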